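# Log a drill at the scanning station

### The arm

A 6-joint arm with a two-finger parallel gripper is mounted at the origin on the work surface. World frame = base frame: x ahead of the robot, y to its left, z up, the work surface at z = 0. Lengths are in m, angles in rad, forces in N, time in s.
With the tool pointing down it reaches from about 0.375 to 0.925 m from the base axis. Payload 5.7 kg.
Tool frame: the origin (TCP) lies midway between the tips of the shut fingers; the grasp point (between the pads) lies 19 mm behind it; z points along the fingers, x is the direction in which the jaws open and shut, and the axes are right-handed (so a half turn about z gives the same grasp; the last joint's range is limited). The gripper opens to 88 mm and grips with 3 to 60 N. Pads are 20 mm wide; open, the fingers measure 115 mm over their backs; the gripper's body (75 mm by 178 mm) begins 61 mm behind the grasp point.
Start: joints at [1.087, 0.359, 1.51, -0, 1.272, -0.115], TCP at [0.216, 0.56, 0.223] pointing down, gripper open.
Joint ranges: [-2.97, 2.97], [-1.01, 2.36], [0.21, 2.38], [-0.96, 4.11], [0.2, 2.71], [-2.98, 2.98]. Speed limits (rad/s): [2.39, 2.39, 3.14, 3.14, 3.14, 3.14].

### API

Orientations are given as a unit quaternion [x, y, z, w].
In Python, from bench import move_ptp, servo_line, goto_joints, move_gripper, sleep, inverse_kinematics, capture, PlanningError, close_job, spot_in, silhouettes, current_clock, current_joint_pos, current_qvel, current_joint_torque, current_position, current_orientation, current_force, current_torque, current_finger_gap gives the robot as it stands. Calls block until the motion is done:
- move_ptp(position, orientation): joint-space move of the TCP to a pose.
- servo_line(position, orientation=None, rate=0.15, contact_N=None): straight line of the TCP; orientation=None keeps the orientation; rate is the mean speed in m/s. With contact_N (N) it stops when the force on the tool has changed by that much, and returns True; else False.
- goto_joints(angles): joint-space move.
- move_gripper(opening): finger opening in m; the grip force is fixed at half the most; returns when the fingers have stopped.
- sleep(seconds).
- inverse_kinematics(position, orientation): joint angles nearest the present ones, or None.
- capture(name): name is "scene" or "side" or "wrist"; returns a dict with "image" (420x560x3 uint8, blue, green, red), "range_z" (420x560 float32, m along the optical axis (not along the pixel's ray), 0 where there is no reading), "intrinsics" (3x3 intrinsics, pixels), "R" (3x3) and "t" (3): a world point X has camera coordinates R X + t. Camera axes: x right, y down, z forward; pixel columns grow to the right and rows downward; lengths in m; the calibration is good to about 2 mm. The wrist camera is an equidistant fisheye: a pixel r from the principal point sees the ray r / f radians off the axis. A picture is of the moment at which its call begins.
A pose or a line that the arm cannot do raises PlanningError and nothing moves.
- close_job(): hands the job in, once; it reports no verdict.
Trained networks look in the newest picture that a camera, given by its name, has taken for a name from the list of things; names that differ only in an ending like _2 or _b are one class to them, and where a whole thing is asked for, a point or a joint stands for the part that bears it (a point fixed in the world has none). Each returns a list of dicts, best first, with "conf" (0 to 1); they miss things now and then, are a little off and sometimes report something else, mostly with a low value. They report only what shows in the picture. A call takes as long as a camera call.
- spot_in(camera, query): "xy" ([column, row] in pixels, amid what is visible of it).
- silhouettes(camera, query): "region" (420x560 bool, what is visible of it) and "xy" ([column, row] in pixels, amid what is visible of it).
Readings, each from a call of its own:
- current_clock(): time.
- current_joint_pos(): joint angles.
- current_qvel(): joint speeds.
- current_joint_torque(): joint torques, N m.
- current_position(): TCP position.
- current_orientation(): TCP orientation.
- current_force(): force on the tool from outside, world axes, zero at the start.
- current_torque(): the same for the moment, N m.
- current_finger_gap(): finger opening in m.
Only numpy, scipy, OpenCV 4.12 (cv2) and the standard library are available. Lean on these libraries where they do the work, as an engineer would, in place of code of your own. Each camera call takes 0.05 s, during which the arm holds its last target. There are 200 camera calls.

### The job

Take the drill with the orange collar out of the rack and stand it, point up, in the blue cup in front of the scanner, lowering it to the cup's floor before you let go. Only then squeeze the scanner's red trigger fully against the grip, hold it for about a second and let it spring back. Leave the other two drills, the bottle and the yellow box alone.

Things in the scene. Friction and masses are not known exactly. Their poses are not given: they have to be found in the camera images.
- station: Fixed station, dark base plate 130 x 260 x 10 mm; origin at the plate's underside centre, y along the scanner's line of sight to the cup, z up. Grey scanner held upside down: head 70 x 118 mm, y -122 to -4 mm, top 105 mm above the bench; its grip stands up from the head, 30 mm (x) by 26 mm (y), y -96 to -70 mm, top at 175 mm. Red trigger on the grip's +y side.
- grip (a point): Centre of the upright scanner grip, 155 mm above the bench and 20 mm below the grip's top; axes as the station's.
- trigger_tip (a point): Axis of the round red bar (14 mm diameter, 24 mm long along station x) at the trigger's free top end; press here towards the grip (station -y). Sprung out: 39 mm in +y from the grip's centre, 153 mm above the bench, grip and trigger together 59 mm over y. Squeezed home: 23 mm, at 156 mm, together 43 mm.
- trigger (a joint): Trigger angle in rad: 0 sprung out, 0.36 fully squeezed to its stop. Its hinge lies along the station's x at y -60 mm, 110 mm above the bench, just over the head, 46 mm below the bar. The spring takes about 2 N at the bar to start and 6 N at the stop.
- cup_floor (a point): Centre of the inner floor of the blue holder cup fixed to the station (station y +65 mm), 14 mm above the bench. Bore 32 to 34 mm, rim 48 mm above this floor, outside diameter 43 mm. z up.
- rack: Fixed light-wood block 210 x 66 x 50 mm with three blind holes of 33 mm diameter, 40 mm deep, in a row 75 mm apart along its x (at -75, 0, +75 mm). Origin: centre of the underside; z up. The drills stand in the holes, feet 10 mm above the bench; which is where varies.
- drill_orange: Twist drill standing point-up, 148 mm tall, 0.32 kg, with orange collar. Origin: centre of the flat foot; z runs up the drill. From the foot: plain steel shank 24 mm diameter, 0-62 mm; orange collar 34 mm diameter, 62-86 mm; gold flutes 20 mm diameter, 86-141 mm; point to 148 mm. This is the one to log.
- drill_blue: Twist drill standing point-up, 148 mm tall, 0.32 kg, with blue collar. Origin: centre of the flat foot; z runs up the drill. From the foot: plain steel shank 24 mm diameter, 0-62 mm; blue collar 34 mm diameter, 62-86 mm; gold flutes 20 mm diameter, 86-141 mm; point to 148 mm. Leave in the rack.
- drill_green: Twist drill standing point-up, 148 mm tall, 0.32 kg, with green collar. Origin: centre of the flat foot; z runs up the drill. From the foot: plain steel shank 24 mm diameter, 0-62 mm; green collar 34 mm diameter, 62-86 mm; gold flutes 20 mm diameter, 86-141 mm; point to 148 mm. Leave in the rack.
- bottle: Loose white bottle with red cap, 56 mm diameter, 140 mm tall, beyond the work. Origin: centre of the underside.
- insert_box: Loose yellow box, 55 x 90 x 30 mm, beyond the work. Origin: centre of the underside.

How it is judged:
On the way, in this order (a step that is already met when the one before it is completed fails the run):
1. the orange-collared drill stands on the cup's floor, let go (horizontal distance between drill_orange and cup_floor below 0.01 m and z of drill_orange in the frame of cup_floor between -0.005 and 0.008 m and angle between drill_orange's own z axis and vertical below 0.25 rad and contact force between the fingers and drill_orange below 0.1 N and linear speed of drill_orange below 0.03 m/s), for 0.2 s.
2. the trigger is squeezed fully and held (value of joint trigger above 0.29 rad and horizontal distance between drill_orange and cup_floor below 0.01 m and z of drill_orange in the frame of cup_floor between -0.005 and 0.008 m and angle between drill_orange's own z axis and vertical below 0.25 rad), for 0.6 s.
At the end, for the whole second after the job is handed in: Orange drill at rest in the blue cup (foot within 10 mm of its axis, 8 mm of its floor, tilt under 0.25 rad, leaning on the rim is fine), trigger sprung back (under 0.05 rad), other drills within 20 mm, bottle and box within 30 mm of their starts (horizontal distance between drill_orange and cup_floor below 0.01 m and z of drill_orange in the frame of cup_floor between -0.005 and 0.008 m and angle between drill_orange's own z axis and vertical below 0.25 rad and value of joint trigger below 0.05 rad and velocity of joint trigger below 0.1 rad/s and linear speed of drill_orange below 0.02 m/s and not (distance of drill_blue from where it was at the start of the episode above 0.02 m) and not (distance of drill_green from where it was at the start of the episode above 0.02 m) and not (distance of bottle from where it was at the start of the episode above 0.03 m) and not (distance of insert_box from where it was at the start of the episode above 0.03 m)); the robot touches nothing.
It fails at once if the trigger is squeezed (over 0.15 rad) before the orange-collared drill is in the cup (value of joint trigger above 0.15 rad and not (horizontal distance between drill_orange and cup_floor below 0.01 m and z of drill_orange in the frame of cup_floor between -0.005 and 0.008 m and angle between drill_orange's own z axis and vertical below 0.25 rad)).
It fails at once if the orange-collared drill is let go with its foot more than 25 mm above the cup's floor (height (world z) of drill_orange above 0.039 m and contact force between the fingers and drill_orange below 0.05 N).
It fails at once if another drill (20 mm), the bottle or the box (30 mm) is moved, or one is knocked over (distance of any of drill_blue, drill_green from where it was at the start of the episode above 0.02 m or distance of any of bottle, insert_box from where it was at the start of the episode above 0.03 m or angle between any of drill_blue, drill_green, bottle, insert_box's own z axis and vertical above 0.5 rad).
It also fails if it takes over 51 s, if anything falls off the work surface, if the arm or the gripper's body presses on something with over 40 N, if the wrist force passes 120 N, or if a joint passes its speed limit or range.

## Working session

There is one attempt and no reset: what is moved stays moved. The work goes in short steps, each a Python script; the robot and the scene stay as the last script left them, time stands still between calls to the robot, and variables do not carry over. Pictures are saved under pics/ and viewed, about 8 in all and at most 12, crops included, and the job is handed in when it is done.

```bash
ls; mkdir -p pics; python3 - <<'E'
from bench import *
import cv2,numpy as np
for c in ("scene","side"):
    d=capture(c); cv2.imwrite(f"pics/{c}0.png",d["image"]); np.savez(f"{c}0.npz",**d)
    print(c,d["intrinsics"].tolist(),d["R"].tolist(),d["t"].tolist())
    for q in ("drill_orange","drill_blue","drill_green","station","grip","trigger_tip","cup_floor","rack","bottle","insert_box"):
        print(q,[(np.round(r["xy"]).tolist(),round(r["conf"],2)) for r in spot_in(c,q)][:3])
im=np.hstack([cv2.imread("pics/scene0.png")])
print(current_clock(),current_orientation())
E
```

```text
pics
scene [[497.906218393657, 0.0, 277.11341129270704], [0.0, 497.906218393657, 200.72157570451145], [0.0, 0.0, 1.0]] [[0.7919883009908704, 0.6103728716389595, -0.01412404548296924], [0.47446568631888203, -0.6298717508409253, -0.614934053373644], [-0.38423540128357087, 0.4803192012191454, -0.7884520412432551]] [-0.5117285732900907, -0.19900227005717383, 1.4525718237392626]
drill_orange [([319.0, 160.0], 0.58), ([198.0, 255.0], 0.17)]
drill_blue [([261.0, 149.0], 0.76), ([320.0, 261.0], 0.16)]
drill_green [([293.0, 154.0], 0.7)]
station [([200.0, 254.0], 0.67)]
grip [([202.0, 256.0], 0.72), ([289.0, 153.0], 0.58), ([262.0, 149.0], 0.4)]
trigger_tip [([180.0, 240.0], 0.61)]
cup_floor [([196.0, 259.0], 0.63)]
rack [([291.0, 174.0], 0.86)]
bottle [([322.0, 259.0], 0.71), ([181.0, 238.0], 0.56)]
insert_box [([353.0, 220.0], 0.55)]
side [[417.47082547464913, 0.0, 283.79002096466553], [0.0, 417.47082547464913, 205.52751381993988], [0.0, 0.0, 1.0]] [[0.9059662869845921, -0.4232646319050748, 0.008493422491139234], [-0.30418872870840624, -0.6647845300820777, -0.6822981356345003], [0.294438965108416, 0.6155555051673348, -0.7310247026496932]] [-0.5555976466139848, 0.2715522495335183, 0.6288442881998438]
drill_orange [([239.0, 150.0], 0.64)]
drill_blue [([184.0, 187.0], 0.59)]
drill_green [([214.0, 163.0], 0.85), ([359.0, 206.0], 0.31)]
station [([281.0, 334.0], 0.77)]
grip [([276.0, 333.0], 0.87)]
trigger_tip [([286.0, 298.0], 0.49)]
cup_floor [([276.0, 333.0], 0.74)]
rack [([214.0, 194.0], 0.61)]
bottle [([212.0, 164.0], 0.2)]
insert_box [([310.0, 173.0], 0.55)]
1.1 [ 8.24780448e-01  5.65453102e-01 -3.87322183e-05  2.24343408e-05]
```

View pics/scene0.png

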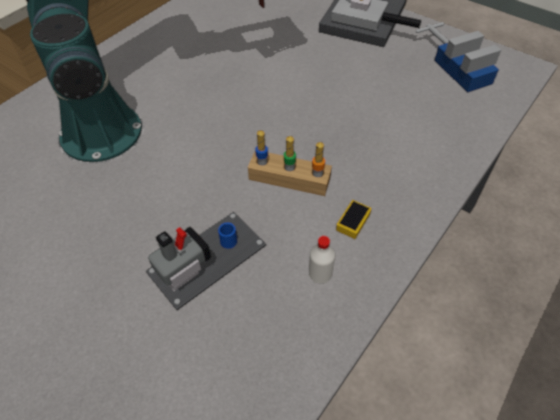

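View pics/side0.png

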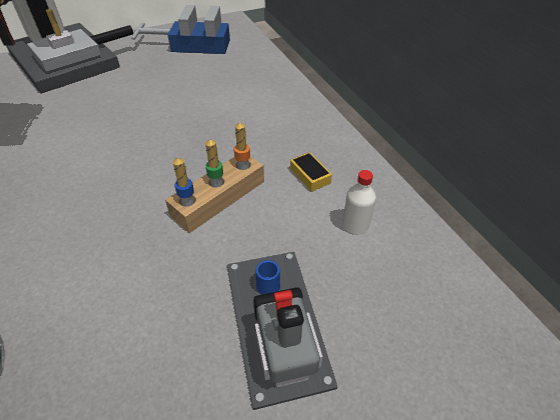

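Scene: robot upper left; rack at about (290,172) with orange drill rightmost (319,162); station at (205,260), cup at (228,235), red trigger at (181,240). Side: orange drill (241,150), cup (268,277), trigger (285,298), grip top (290,315), plate screws (234,266), (290,256), (328,380), (260,397). Next I locate these with depth.

```bash
cat > h.py <<'E'
import numpy as np,cv2
from scipy.optimize import least_squares
def cloud(d):
    z=d["range_z"]; K=d["intrinsics"]; v,u=np.mgrid[:z.shape[0],:z.shape[1]]
    P=np.stack([(u-K[0,2])/K[0,0]*z,(v-K[1,2])/K[1,1]*z,z],-1)
    return (P-d["t"])@d["R"]
def circ(P,r,c0):
    f=least_squares(lambda c:np.hypot(P[:,0]-c[0],P[:,1]-c[1])-r,c0,loss="soft_l1",f_scale=.002)
    return f.x
def hsv(d): return cv2.cvtColor(d["image"],cv2.COLOR_BGR2HSV)
def box(sh,b):
    m=np.zeros(sh,bool); m[b[1]:b[3],b[0]:b[2]]=1; return m
E
python3 - <<'E'
from h import *
B={"scene":dict(orange=(305,150,335,185),cup=(212,215,245,252),trig=(172,222,192,255),st=(140,205,275,310),rack=(240,125,340,195)),
"side":dict(orange=(228,138,256,172),cup=(250,255,285,296),trig=(272,285,296,310),st=(220,245,345,405),rack=(160,120,270,230))}
for c in B:
    d=dict(np.load(c+"0.npz")); W=cloud(d); H=hsv(d); h,s,v=H[...,0],H[...,1],H[...,2]; sh=h.shape; ok=d["range_z"]>0
    m=box(sh,B[c]["orange"])&ok&(h>=4)&(h<=14)&(s>170)&(W[...,2]>.06)&(W[...,2]<.105)
    P=W[m]; vd=-d["R"][2,:2]  # toward camera
    c0=P[:,:2].mean(0); print(c,"orange",len(P),c0,P[:,2].min(),P[:,2].max(), "fit",circ(P[(P[:,2]<.094)],.017,c0+.01*d["R"][2,:2]))
    m=box(sh,B[c]["cup"])&ok&(h>100)&(h<130)&(s>120); P=W[m]; P=P[P[:,2]>.055]; c0=P[:,:2].mean(0)
    print("cup rim",len(P),c0,np.median(P[:,2]),circ(P,.019,c0))
    m=box(sh,B[c]["trig"])&ok&((h<6)|(h>174))&(s>150); P=W[m]; print("trig",len(P),P.mean(0),P[:,2].max(), P[P[:,2]>.145].mean(0))
    m=box(sh,B[c]["st"])&ok&(W[...,2]>.165)&(W[...,2]<.185); P=W[m]; print("griptop",len(P),P.mean(0), cv2.minAreaRect((P[:,:2]*1000).astype(np.float32)))
    m=box(sh,B[c]["st"])&ok&(v<85)&(W[...,2]<.016)&(W[...,2]>0); P=W[m]
    print("plate",len(P),cv2.minAreaRect((P[:,:2]*1000).astype(np.float32)))
    m=box(sh,B[c]["rack"])&ok&(W[...,2]>.044)&(W[...,2]<.056); P=W[m]
    print("rack",len(P),cv2.minAreaRect((P[:,:2]*1000).astype(np.float32)))
    if c=="side":
        for q in [(234,266),(290,256),(328,380),(260,397)]: print(W[q[1],q[0]].round(4))
E
```

```text
scene orange 70 [0.61912056 0.20249439] 0.07484213417508673 0.10067772106640388 fit [0.61347661 0.21498605]
cup rim 124 [ 0.55138116 -0.06786169] 0.061539837538463996 [ 0.55141385 -0.0675253 ]
trig 152 [ 0.52984455 -0.18154904  0.14348208] 0.1631303422599239 [ 0.5309766  -0.17670403  0.15637931]
griptop 189 [ 0.5240592  -0.21337929  0.17415692] ((522.9950561523438, -212.09207153320312), (27.234766006469727, 31.11276626586914), 77.28714752197266)
plate 2916 ((510.2682800292969, -126.46086120605469), (256.6817932128906, 188.55697631835938), 78.3291015625)
rack 1256 ((544.480224609375, 186.29324340820312), (210.04759216308594, 71.40808868408203), 20.887775421142578)
side orange 170 [0.61095527 0.20208116] 0.07115036479174813 0.09641294115114533 fit [0.61358336 0.21408097]
cup rim 217 [ 0.54910569 -0.07091355] 0.06031820416369086 [ 0.54937354 -0.0688317 ]
trig 278 [ 0.52758497 -0.17762437  0.15199564] 0.17289769126257895 [ 0.52719795 -0.17755011  0.15565896]
griptop 498 [ 0.51934997 -0.2148252   0.17279354] ((520.4666748046875, -213.03616333007812), (27.402191162109375, 31.565439224243164), 77.32276153564453)
plate 1517 ((537.467041015625, -133.22210693359375), (258.02728271484375, 131.9341583251953), 78.49668884277344)
rack 1781 ((543.5055541992188, 186.5792694091797), (211.6978302001953, 71.48267364501953), 21.330598831176758)
[ 0.51   -0.0047  0.0123]
[ 0.6127 -0.0285  0.0141]
[ 0.5656 -0.2584  0.0142]
[ 0.4636 -0.2381  0.0144]
```

```bash
cat >> h.py <<'E'
def q(deg):
    a=np.radians(deg)/2; return [np.cos(a),np.sin(a),0,0]
E
python3 - <<'E'
from bench import *; from h import *
p=[.6135,.2140]
move_ptp(p+[.20],q(111.2)); print(current_joint_pos(),current_clock())
d=capture("wrist"); cv2.imwrite("pics/w1.png",d["image"])
print(servo_line(p+[.100],rate=.12,contact_N=6), current_position())
move_gripper(.0); print("gap",current_finger_gap(),current_force())
servo_line(p+[.215],rate=.12); print("gap",current_finger_gap(),current_force(),current_position(),current_clock())
for c in ("scene","side"):
    d=capture(c); np.savez(c+"1.npz",**d)
    W=cloud(d);H=hsv(d);h,s,v=cv2.split(H); m=(h>=4)&(h<=14)&(s>170)&(W[...,2]>.14)&(W[...,2]<.24)&(np.hypot(W[...,0]-p[0],W[...,1]-p[1])<.04)
    P=W[m]; print(c,len(P)); 
    if len(P)>10: print(P[:,2].min(),P[:,2].max(),circ(P,.017,P[:,:2].mean(0)+.01*d["R"][2,:2]))
    cv2.imwrite(f"pics/{c}1.png",d["image"])
a=cv2.imread("pics/side1.png")[20:260,130:350]; b=cv2.imread("pics/w1.png")
cv2.imwrite("pics/m1.png",np.hstack([cv2.resize(a,(385,420)),b[:, 70:490][:, :400]]))
E
```

```text
[ 2.30501208e-01  4.48798623e-01  1.42297254e+00  3.72161420e-04
  1.26990313e+00 -1.71093923e+00] 3.0083
False [0.61416163 0.21421792 0.10075271]
gap 0.019556996573726455 [ 0.36704146 -0.46174958 -0.07608214]
gap 0.019444558627174018 [ 0.24616051 -0.25172362 -1.92617437] [0.61279153 0.21384677 0.21400133] 6.2083
scene 115
0.1900236919014308 0.2335375657877143 [0.61250091 0.21355991]
side 197
0.184893111748576 0.21125119705280973 [0.61348363 0.21387664]
```

View pics/m1.png

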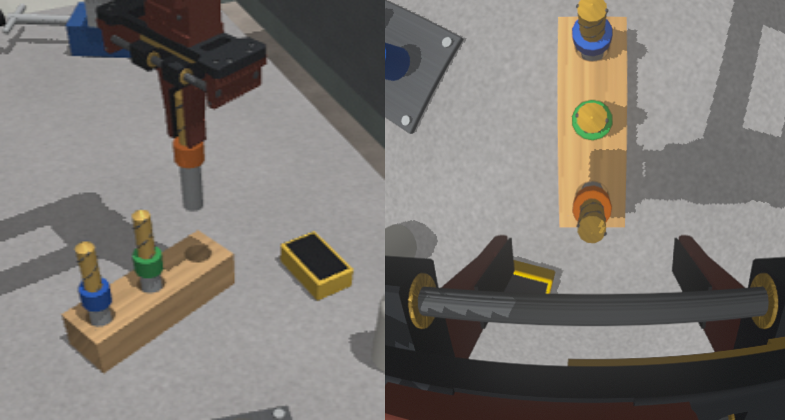

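Left panel: the orange drill hangs upright below the fingers with the rack hole empty at (198,252) and the other drills undisturbed. Right panel: wrist view before the grasp. Next I carry it above the cup and measure both.

```bash
python3 - <<'E'
from bench import *; from h import *
p=[.5505,-.0690]
servo_line([.5505,-.0690,.215],q(78.3),rate=.2); 
servo_line(p+[.165],rate=.12); sleep(.2); print(current_position(),current_finger_gap(),current_clock())
for c in ("scene","side"):
    d=capture(c); W=cloud(d);h,s,v=cv2.split(hsv(d)); n=np.hypot(W[...,0]-p[0],W[...,1]-p[1])<.04
    P=W[(h>=4)&(h<=14)&(s>170)&(W[...,2]>.1)&(W[...,2]<.19)&n]
    if len(P)>10: print(c,"collar",len(P),P[:,2].min(),P[:,2].max(),circ(P,.017,P[:,:2].mean(0)+.01*d["R"][2,:2]))
    P=W[(h>100)&(h<130)&(s>120)&n&(W[...,2]>.02)&(W[...,2]<.075)]
    Q=P[P[:,2]<.056]; print("cup outer",len(Q),circ(Q,.0215,p),"rim",circ(P[P[:,2]>.056],.019,p))
    cv2.imwrite(f"pics/{c}2.png",d["image"])
a=cv2.imread("pics/side2.png")[170:350,190:360]; b=cv2.imread("pics/scene2.png")[150:310,150:300]
cv2.imwrite("pics/m2.png",np.hstack([cv2.resize(a,(397,420)),cv2.resize(b,(394,420))]))
E
```

```text
[ 0.5512817  -0.06912553  0.16596612] 0.019340575706078056 8.675
scene collar 92 0.14127287686863785 0.1883791680193794 [ 0.54996098 -0.07042982]
cup outer 195 [ 0.55007746 -0.06648876] rim [ 0.55094459 -0.06716176]
side collar 162 0.13799406690762375 0.16139912111923224 [ 0.55148634 -0.06988472]
cup outer 368 [ 0.55033885 -0.06728583] rim [ 0.55002294 -0.06805192]
```

View pics/m2.png

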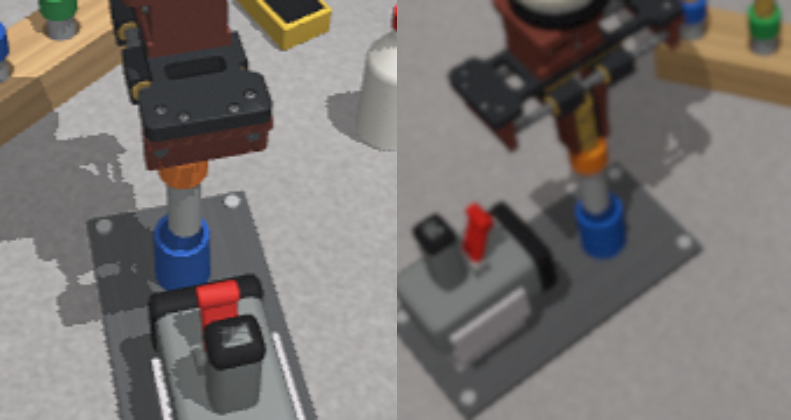

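The drill hangs just over the cup in both views, about 2 mm towards the scanner. I shift it by that and lower until contact.

```bash
python3 - <<'E'
from bench import *; from h import *
p=[.5500,-.0674]
servo_line(p+[.163],rate=.05)
print(servo_line(p+[.118],rate=.06,contact_N=6),current_position(),current_force())
print(servo_line(p+[.098],rate=.03,contact_N=5),current_position(),current_force(),current_clock(),current_finger_gap())
d=capture("side"); W=cloud(d);h,s,v=cv2.split(hsv(d)); n=np.hypot(W[...,0]-p[0],W[...,1]-p[1])<.04
P=W[(h>=4)&(h<=14)&(s>170)&(W[...,2]>.06)&n]; print("collar z",P[:,2].min(),P[:,2].max(),circ(P,.017,P[:,:2].mean(0)+.01*d["R"][2,:2]))
cv2.imwrite("pics/side3.png",d["image"])
E
```

```text
False [ 0.55028373 -0.06745279  0.11820783] [-0.16206332 -0.8497111  -2.32057254]
True [ 0.55004399 -0.06740115  0.10353754] [ 0.31682233 -0.53116421  3.07695259] 10.4333 0.01914168203087668
collar z 0.07690250647749142 0.08893970661321247 [ 0.54995425 -0.0684262 ]
```

```bash
python3 - <<'E'
from bench import *; from h import *
move_gripper(.05); sleep(.3); print(current_finger_gap(),current_force())
p=current_position(); servo_line([p[0],p[1],.25],rate=.15)
t=[.5225,-.2052]; move_gripper(.088)
servo_line(t+[.25],q(78.3),rate=.15); servo_line(t+[.19],rate=.15); sleep(.2); print(current_position(),current_finger_gap(),current_clock())
for c in ("scene","side","wrist"):
    d=capture(c); cv2.imwrite(f"pics/{c}4.png",d["image"])
    if c!="wrist":
        W=cloud(d);h,s,v=cv2.split(hsv(d)); n=np.hypot(W[...,0]-.55,W[...,1]+.068)<.04
        P=W[(h>=4)&(h<=14)&(s>170)&(W[...,2]>.06)&n]; print(c,"collar z",len(P),P[:,2].min(),P[:,2].max(),circ(P,.017,P[:,:2].mean(0)+.01*d["R"][2,:2]))
a=cv2.imread("pics/scene4.png")[140:320,130:300]
cv2.imwrite("pics/m4.png",np.hstack([cv2.resize(a,(397,420)),cv2.imread("pics/wrist4.png")[:,80:480]]))
E
```

```text
0.049715357119995904 [ 0.35831869  0.18424448 -0.40455712]
[ 0.52333886 -0.20553022  0.19122529] 0.08757849124121636 15.15
scene collar z 65 0.08035417987736568 0.10391775551440147 [ 0.54984869 -0.06759344]
side collar z 97 0.07760723511973876 0.11700550536657188 [ 0.5532578  -0.07200396]
```

View pics/m4.png

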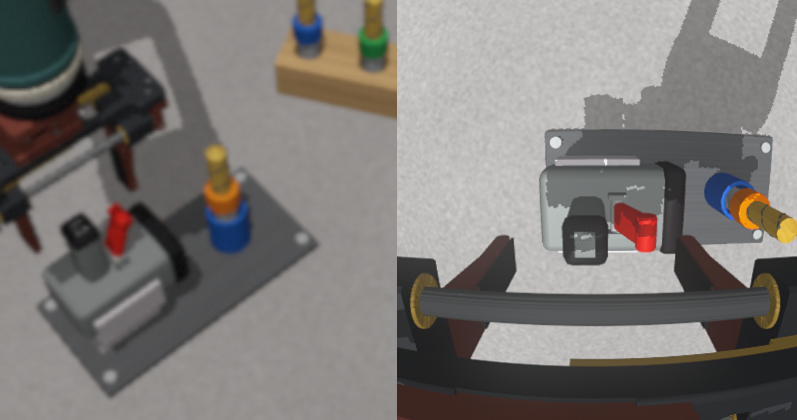

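The drill stands in the cup, orange collar at (222,193) in the left panel. In the wrist panel the grip (585,240) and trigger (640,230) lie between the open fingers, with the trigger nearer its finger as planned. Now I descend and squeeze.

```bash
python3 - <<'E'
from bench import *; from h import *
t=[.5225,-.2052]
hit=servo_line(t+[.136],rate=.08,contact_N=4); print(hit,current_position(),current_force())
if not hit:
    move_gripper(.0); print("gap",current_finger_gap(),current_force(),current_clock())
    d=capture("scene"); cv2.imwrite("pics/s5.png",cv2.resize(d["image"][140:320,130:300],(397,420)))
    sleep(1.1); print("gap",current_finger_gap(),current_clock(),current_position())
E
```

```text
False [ 0.52280421 -0.20534586  0.13626014] [ 1.09821516  0.21644926 -0.68347399]
gap 0.041951084496117876 [1.46808396 8.09746401 5.46496415] 16.9083
gap 0.0416620192916837 18.0583 [ 0.52312087 -0.20345857  0.13668084]
```

View pics/s5.png

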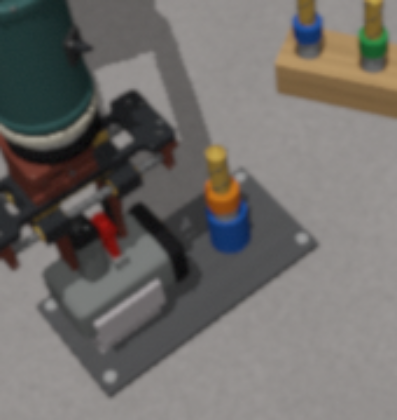

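The picture shows the trigger pressed against the grip, near (105,232). The finger gap of 42 mm matches the fully squeezed size of 43 mm. Next I release, retreat and check.

```bash
python3 - <<'E'
from bench import *; from h import *
move_gripper(.088); sleep(.2)
t=[.5225,-.2052]; servo_line(t+[.26],rate=.15); servo_line([.45,-.30,.32],rate=.2); sleep(.5)
for c in ("scene","side"):
    d=capture(c); W=cloud(d);h,s,v=cv2.split(hsv(d)); n=np.hypot(W[...,0]-.55,W[...,1]+.068)<.04
    P=W[(h>=4)&(h<=14)&(s>170)&(W[...,2]>.06)&n]; print(c,"collar",len(P),P[:,2].min(),P[:,2].max(),circ(P,.017,P[:,:2].mean(0)+.01*d["R"][2,:2]))
    m=((h<6)|(h>174))&(s>150)&(W[...,2]>.145)&(W[...,2]<.175)&(np.hypot(W[...,0]-.528,W[...,1]+.178)<.04); print("trig",W[m].mean(0) if m.any() else None)
    for b in ("drill_blue","drill_green","bottle","insert_box"): print(b,[(np.round(r["xy"]).tolist(),round(r["conf"],2)) for r in spot_in(c,b)][:1])
    cv2.imwrite(f"pics/{c}6.png",d["image"])
print(current_clock(),current_force())
a,b=[cv2.imread(f"pics/{c}6.png") for c in("scene","side")]
cv2.imwrite("pics/m6.png",np.hstack([cv2.resize(a[100:310,130:360],(400,365)),cv2.resize(b[110:410,150:400],(400,365))]))
E
```

```text
scene collar 64 0.08105505188302384 0.10795902817765163 [ 0.54945004 -0.06824526]
trig [ 0.52995567 -0.17650627  0.15593657]
drill_blue [([262.0, 148.0], 0.82)]
drill_green [([289.0, 155.0], 0.75)]
bottle [([326.0, 258.0], 0.64)]
insert_box [([351.0, 219.0], 0.65)]Traceback (most recent call last):
  File "<stdin>", line 6, in <module>
    return umr_minimum(a, axis, None, out, keepdims, initial, where)
ValueError: zero-size array to reduction operation minimum which has no identity
```

View pics/scene6.png

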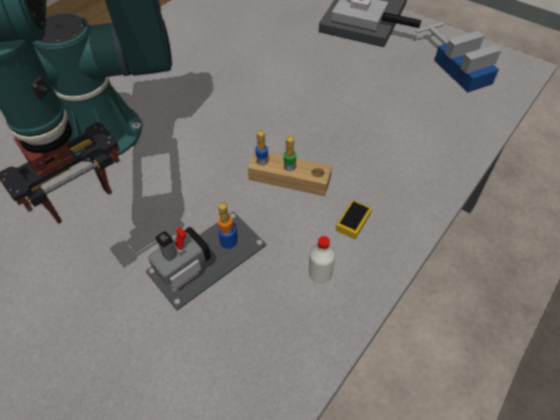

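The orange drill stands upright in the cup at (227,228) and the trigger is sprung out at (181,238). The other items are where they started and the arm is clear.

```bash
python3 -c "
from bench import *
print(current_clock(),current_force()); close_job()"
```

```text
21.7083 [ 0.29431389 -0.30522193 -0.68013361]
the job is handed in; nothing more can be done
```

I moved the orange-collared drill from the rack to the blue cup and lowered it until I felt the floor (tool tip at 103.5 mm, as expected). I then let go, squeezed the trigger for just over a second and released it. The job was handed in at 21.7 s, and the system gave no verdict.

**Final checks, from the scene camera:**
- **Drill:** it stands upright in the cup, with its collar within about 2 mm of the cup's axis.
- **Squeeze:** the finger gap closed to about 42 mm, against 43 mm for fully squeezed. I judged the squeeze from this gap and one picture, because the trigger's angle can't be read directly.
- **Trigger after release:** it is back within about 1 mm of its starting position.
- **Other items:** the blue and green drills, the bottle and the yellow box are at their starting pixels to within about 4 px.

**Checks that failed or disagreed:**
- **Side camera at the end:** it found no drill collar, probably because the arm was in the way, so the final state was checked by the scene camera only.
- **Side camera after placing:** its collar fit was about 5 mm away from the scene camera's. I put that down to only part of the collar being in view.

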